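Drop one dud cell down the reject chute of a cell sorting stand

TASK

The D cell on the rest of the sorting stand is a dud and must go down the chute that the tilting gate is not feeding now. Press down the raised end of the gate's rocker bar so that the gate rocks over onto its other stop, then push the dud off its rest into the drop slot so that it runs down that other chute, and once it lies there press the gate back over to the side it stood on at first. Only press and push with the fingertips: pick nothing up, and leave the other things on the bench where they are.

Things in the scene. Friction and masses are not known exactly. Their poses are not given: they have to be found in the camera images.
- stand: Cell sorting stand fixed to the bench: grey base plate 176 x 336 x 6 mm; in the middle an aluminium deck on posts, its top 124 mm up (y -74 to +44 mm, x -43 to +43 mm, guide lips 8 mm high along front and back edges); a sloping open chute at each end. Origin: under the base, below the drop slot; x points away from the operator's side of the stand, y left along the stand, z up.
- slot (a point): Middle of the drop slot through the deck, at the deck's top: 44 mm along the stand's y, 70 mm along x. An upright backstop 22 mm high stands at its left (+y) edge. Below it lies the gate's pan, 47 mm down.
- rest (a point): Middle of the rest, at the deck's top, 53 mm right (-y) of the slot's middle: a 16 mm wide gap in the deck in which a cell settles 2 mm deep; a sideways push of about 1 N rolls it out. From rest to slot (23 mm) the deck is flat. The deck ends 21 mm right of this point; beyond it is free air where a fingertip can come down beside the cell.
- chute_left (a point): Middle of the floor of the left (+y) chute, 105 mm from the stand's middle, 36 mm above the bench. The chute is 68 mm wide inside and 106 mm long, falls 9 degrees outward to an end wall, side walls 24 mm high, open above. A cell lying in it has its centre 85 to 145 mm from the stand's middle, 40 to 65 mm up.
- chute_right (a point): The same for the right (-y) chute.
- gate (a joint): Tilt (rad) of the gate, a seesaw pan under the slot; shaft along the stand's x, 65 mm up. Stops +0.30 and -0.30; starts on either. Positive: left end up, feeds the right chute; negative: feeds the left chute. A round tumbler weight on a stem, 55 to 89 mm behind the middle, top 155 mm up, holds it there; about 1 N down on the raised pad starts it, past level it falls over by itself.
- pad_left (a point): Middle of the top of the left pressing pad (28 x 32 mm, black rubber) of the gate's rocker bar, which lies in front of the stand: 105 mm in front of and 70 mm left of the stand's middle, moving with the gate. About 91 mm above the bench when raised, 50 mm when down.
- pad_right (a point): The same for the right pressing pad, 70 mm right of the stand's middle.
- cell_feed_mid (a point): Centre of the dud D cell (green and white) that lies on the rest, its axis along the stand's x: 33 mm across, 60 mm long, about 0.13 kg; its centre is 138 mm above the bench at the start.
- cell_feed: The same dud D cell; this origin lies on its skin, 16.7 mm from its axis, and turns as the cell rolls: use its centre instead.
- cell_left_mid (a point): Centre of the D cell of the same kind that already lies at the end of the left chute.
- cell_right_mid (a point): Centre of the D cell of the same kind that already lies at the end of the right chute.
- multimeter: Black hand multimeter lying at the right front of the bench, 150 x 78 x 47 mm; origin under its middle. Bystander.
- flux_bottle: Amber bottle with white cap at the right of the bench, 37 mm across, 94 mm high; origin under its middle. Bystander.
- parts_tin: Shallow open round tin of screws behind the stand, 66 mm across, 20 mm high; origin under its middle. Bystander.
- pliers_nose: Red pliers lying behind the stand, 141 mm long; origin under its middle. Bystander.
Mind the look-alikes: they are no part of the job. What is shaped like the cell_feed but blue is not meant.

How it is judged:
By the outcome, as a careful person would: the job done as asked, in the order asked, and still so for the second after the job is handed in, with the robot touching nothing.
It also fails if it takes over 48 s, if anything falls off the work surface, if the arm or the gripper's body presses on something with over 40 N, if the wrist force passes 120 N, or if a joint passes its speed limit or range.

ROBOT

A 6-joint arm with a two-finger parallel gripper is mounted at the origin on a cart in front of the work surface, level with it; the furniture and walls round the work are solid. World frame = base frame: x ahead of the robot, y to its left, z up, the work surface at z = 0. Lengths are in m, angles in rad, forces in N, time in s.
With the tool pointing down it reaches from about 0.325 to 0.75 m from the base axis. Payload 7.6 kg.
Tool frame: the origin (TCP) lies at the very end of the fingers, on their centre line; the grasp point (between the pads) lies 19 mm behind it (ctrl.tcp_to_grasp is the distance from the TCP to the grasp point, in m); z points along the fingers, y is the line along which they close (so a half turn about z gives the same grasp; the last joint's range is limited). The gripper opens to 85 mm and grips with 20 to 120 N. Pads are 22 mm wide; open, the fingers measure 114 mm over their backs; the gripper's body (76 mm by 85 mm) begins 54 mm behind the grasp point. The pads swing forward as they close: fully open they stand 13 mm farther back than shut.
Start: joints at [-0.07, 0.052, 1.401, -0, 1.689, -0.07], TCP at [0.525, 0, 0.231] pointing down, gripper open.
Joint ranges: [-2.9, 2.9], [-0.91, 2.17], [0.12, 2.37], [-1.06, 4.2], [0.26, 2.73], [-2.93, 2.93]. Speed limits (rad/s): [2.57, 2.57, 3.01, 3.14, 3.14, 3.14].

INTERFACE

Orientations are given as a rotation vector (axis times angle).
In Python, from rig import telemetry, cams, ctrl, look_for, tip_of gives the robot as it stands. The module is installed in compiled form; this text tells all that it offers.
- The arm moves only by the tool servo_tool, never from a script. Its argument "deltas" is one flat list of numbers, 5 for each row, row after row: the shift along the tool's x, y, z in mm, then the turn about the tool's z in degrees, then the opening, from 0 (shut) to 1 (fully open). In form: [x, y, z, spin, claw, x, y, z, spin, claw, ...]. A call has 1 to 8 rows; each row shifts and turns the commanded pose from where the row before left it, along the tool's axes as they then stand; what a row does not reach is not made up. A row lasts 1/8 s, in which the tool goes at most 62.5 mm and 10.7 degrees, less where a joint would pass 70% of its speed; a pose out of reach is approached as far as the arm can. A call is refused whole if a number of a shift passes 62.5 or a number of a turn 10.7, either way. A call with a gripper value outside its range is refused whole. The fingers move at their own pace and stop on an object; the grip force is fixed at half the most. Time passes only in rows, so rows that do not move let the fingers close. It gives the time, the measured TCP pose, the force, the opening and the grip force at its end, in the units of the state.
- telemetry.state(): the state, without advancing time (a new reading comes with each control period).
- cams.snapshot(name): name is "scene" or "side" or "wrist"; returns a dict with "image" (480x640x3 uint8, red, green, blue), "camera_matrix" (3x3 intrinsics, pixels), "k1" (the pictures are not rectified: a ray, as slopes to the right and down, at radius r is drawn at 1 + k1 r^2 times it, then the intrinsics apply), "rvec" (rotation vector, rad) and "tvec" (3), from world to camera coordinates, as OpenCV has them. Camera axes: x right, y down, z forward; pixel columns grow to the right and rows downward; lengths in m; the calibration is good to about 2 mm. A picture is of the moment at which its call begins. There is no depth.
- ctrl.sign_off(): hands the job in; it is judged then, once.
Trained networks look in the newest picture that a camera, given by its name, has taken for a name from the list of things; names that differ only in an ending like _2 or _b are one class to them, and where a whole thing is asked for, a point or a joint stands for the part that bears it (a point fixed in the world has none). Each returns a list of dicts, best first, with "p" (0 to 1); they miss things now and then, are a little off and sometimes report something else, mostly with a low value. They report only what shows in the picture. A call takes as long as a camera call. They do not tell look-alikes from the thing itself.
- look_for(camera, name): "at" ([column, row] in pixels, amid what is visible of it).
- tip_of(camera, name): "at" ([column, row] in pixels: a listed point, or the origin of a listed thing).
The state is a dict: "clock": time; "joint_pos": joint angles; "joint_vel": joint speeds; "joint_efforts": joint torques, N m; "tool_pos": TCP position; "ee_rot": TCP orientation; "force": force on the tool from outside, world axes, zero at the start; "ft_torque": the same for the moment, N m; "width": finger opening in m; "grip_force": force on a finger pad.
Only numpy, scipy, OpenCV 4.12 (cv2) and the standard library are available. Lean on these libraries where they do the work, as an engineer would, in place of code of your own. Each camera call takes 0.05 s, during which the arm holds its last target. There are 200 camera calls.

## Working session

There is one attempt and no reset: what is moved stays moved. The work goes in short steps, Python scripts to look and compute and a tool call to move; the robot and the scene stay as the last step left them, time stands still between calls to the robot, and variables do not carry over. Pictures are saved under pics/ and viewed, at most 10 in all, crops included, and the job is handed in when it is done.

Besides the shell and the picture viewer there is one more tool, called after "Emit:" by a JSON object that holds its "fn" and its "kwargs". servo_tool: Moves the arm, as the interface text tells. Its arguments: {"type":"object","properties":{"deltas":{"type":"array","items":{"type":"number"}}},"required":["deltas"]}

```bash
mkdir -p pics
cat > h.py <<'E'
import numpy as np, cv2
from rig import telemetry, cams, ctrl, look_for, tip_of
def ray(s,px):
    K=s["camera_matrix"];d=np.array([s["k1"],0,0,0,0.])
    u=cv2.undistortPoints(np.array([[px]],float),K,d)[0,0]
    R=cv2.Rodrigues(np.array(s["rvec"],float))[0];t=np.array(s["tvec"],float).ravel()
    return -R.T@t, R.T@np.array([u[0],u[1],1.])
def onz(s,px,z):
    o,d=ray(s,px);return o+d*(z-o[2])/d[2]
def proj(s,p):
    return cv2.projectPoints(np.array([p],float),np.array(s["rvec"],float),np.array(s["tvec"],float),s["camera_matrix"],np.array([s["k1"],0,0,0,0.]))[0].reshape(-1)
def tri(sa,pa,sb,pb):
    o1,d1=ray(sa,pa);o2,d2=ray(sb,pb)
    k=np.linalg.lstsq(np.c_[d1,-d2],o2-o1,rcond=None)[0]
    a,b=o1+k[0]*d1,o2+k[1]*d2
    return (a+b)/2,np.linalg.norm(a-b)
def save(s,n): cv2.imwrite("pics/"+n,s["image"][:,:,::-1])
E
cat > a.py <<'E'
from h import *
np.set_printoptions(precision=3,suppress=True)
S={c:cams.snapshot(c) for c in("scene","side","wrist")}
for c in S: save(S[c],c+"0.png")
for n in("slot","rest","stand","chute_left","chute_right","pad_left","pad_right","cell_feed_mid","cell_left_mid","cell_right_mid"):
    r={c:tip_of(c,n)[:2] for c in S}
    print(n,{c:[(np.round(q["at"]),round(q["p"],2)) for q in r[c]] for c in r})
    if r["scene"] and r["side"]: print("   ",*tri(S["scene"],r["scene"][0]["at"],S["side"],r["side"][0]["at"]))
print(telemetry.state())
E
python3 a.py
```

```text
slot {'scene': [(array([331., 258.]), 0.55), (array([331., 201.]), 0.41)], 'side': [(array([321., 238.]), 0.78)], 'wrist': [(array([490., 215.]), 0.6)]}
    [0.522 0.328 0.136] 0.005852329675325774
rest {'scene': [(array([341., 234.]), 0.83), (array([284., 211.]), 0.24)], 'side': [(array([322., 224.]), 0.77)], 'wrist': []}
    [0.549 0.265 0.128] 0.005315937108401403
stand {'scene': [(array([331., 284.]), 0.57)], 'side': [(array([322., 281.]), 0.9)], 'wrist': []}
    [ 0.538  0.295 -0.022] 0.011753792365192885
chute_left {'scene': [(array([317., 316.]), 0.73)], 'side': [(array([315., 295.]), 0.64)], 'wrist': []}
    [0.498 0.399 0.024] 0.008708435190188065
chute_right {'scene': [(array([345., 243.]), 0.79), (array([344., 229.]), 0.51)], 'side': [], 'wrist': []}
pad_left {'scene': [(array([371., 320.]), 0.88)], 'side': [(array([313., 304.]), 0.71), (array([362., 288.]), 0.66)], 'wrist': []}
    [ 0.511  0.262 -0.138] 0.11388745179554365
pad_right {'scene': [(array([390., 254.]), 0.83), (array([368., 318.]), 0.53)], 'side': [(array([365., 237.]), 0.79)], 'wrist': []}
    [0.456 0.21  0
[... 295 characters left out ...]
e': [(array([314., 303.]), 0.6)], 'wrist': []}
    [0.471 0.466 0.07 ] 0.0018248047833591856
cell_right_mid {'scene': [(array([351., 228.]), 0.74)], 'side': [(array([328., 229.]), 0.53)], 'wrist': []}
    [0.568 0.196 0.067] 0.005541849972574769
{'clock': 1.65, 'joint_pos': array([-0.07 ,  0.052,  1.401, -0.   ,  1.689, -0.07 ]), 'joint_vel': array([-0.002,  0.002,  0.001,  0.   ,  0.001, -0.001]), 'joint_efforts': array([ -0.001, -38.154, -36.031,  -0.   ,   0.   ,  -0.   ]), 'tool_pos': array([0.525, 0.   , 0.231]), 'ee_rot': array([2.221, 2.221, 0.   ]), 'force': array([-0.013, -0.788, -0.547]), 'ft_torque': array([ 0.026, -0.037,  0.06 ]), 'grip_force': 0.0, 'width': 0.08495806818737114}
```

View pics/scene0.png

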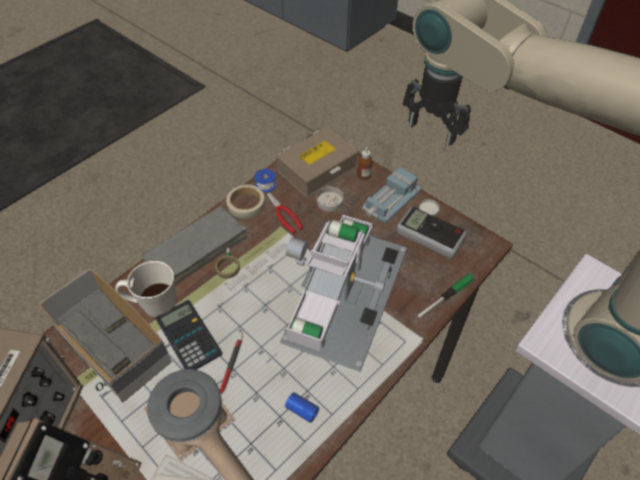

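View pics/side0.png

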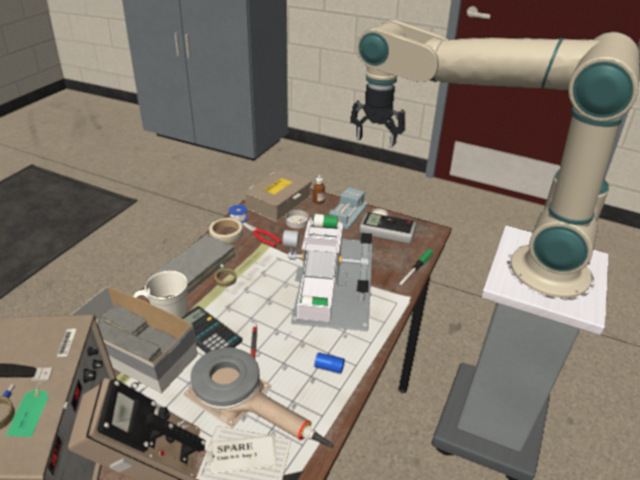

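The scene camera shows the stand at about (330,280). The dud is green and white, on the deck's rest at (343,230). The blue cell at (302,408) is a look-alike on the bench. Next I fit the stand pose and check which way the gate is tilted in a crop.

```bash
cat > fit.py <<'E'
from h import *
from scipy.optimize import least_squares
np.set_printoptions(precision=4,suppress=True)
S={c:cams.snapshot(c) for c in("scene","side")}
G={"slot":(0,0,.124),"rest":(0,-.053,.124),"chute_left":(0,.105,.036),"chute_right":(0,-.105,.036),"cell_feed_mid":(0,-.053,.138),"stand":(0,0,0)}
O=[]
for n in list(G)+["pad_left","pad_right"]:
    for c in S:
        for q in tip_of(c,n)[:1]: O.append((c,n,q["at"]))
def model(n,gate):
    if n=="pad_left": return (-.105,.070,.091 if gate>0 else .05)
    if n=="pad_right": return (-.105,-.070,.05 if gate>0 else .091)
    return G[n]
def W(v,p):
    c,s=np.cos(v[2]),np.sin(v[2]);return np.array([v[0]+c*p[0]-s*p[1],v[1]+s*p[0]+c*p[1],p[2]])
for g in(1,-1):
    f=lambda v:np.concatenate([proj(S[c],W(v,model(n,g)))-a for c,n,a in O])
    r=least_squares(f,[.53,.31,.2],loss="soft_l1",f_scale=2)
    print(g,r.x,r.cost)
    for (c,n,a),e in zip(O,f(r.x).reshape(-1,2)): print("  ",c,n,e.round(1))
a=cv2.resize(S["scene"]["image"][195:375,265:425],None,fx=2.5*1.33,fy=2.5*1.33,interpolation=cv2.INTER_CUBIC)[:,:,::-1]
b=cv2.resize(S["side"]["image"][200:340,280:385],None,fx=2,fy=2)[:,:,::-1]
b=np.pad(b,((0,a.shape[0]-b.shape[0]),(0,0),(0,0)))
cv2.imwrite("pics/c1.png",np.hstack([a,b]))
E
python3 fit.py
```

```text
1 [0.5281 0.3115 0.3286] 119.3692840011872
   scene slot [ 0.2 -4.4]
   side slot [3.1 2.1]
   scene rest [-0.1 -0.8]
   side rest [-0.4  1.6]
   scene chute_left [-5.  -0.2]
   side chute_left [-0. -3.]
   scene chute_right [3.5 0.1]
   side chute_right [-1.   2.8]
   scene cell_feed_mid [-1.4  0.6]
   side cell_feed_mid [-1.9 -1.7]
   scene stand [2.7 2.2]
   side stand [-0.3  0.8]
   scene pad_left [  0.9 -10.6]
   side pad_left [  2.4 -14.7]
   scene pad_right [-1.4  9.7]
   side pad_right [-0.1 11. ]
-1 [0.5278 0.3123 0.3293] 43.25146625833671
   scene slot [ 0.  -4.1]
   side slot [3.1 2.3]
   scene rest [-0.2 -0.5]
   side rest [-0.4  1.8]
   scene chute_left [-5.1  0.1]
   side chute_left [-0.  -2.7]
   scene chute_right [3.4 0.3]
   side chute_right [-1.  3.]
   scene cell_feed_mid [-1.6  0.9]
   side cell_feed_mid [-2.  -1.5]
   scene stand [2.5 2.5]
   side stand [-0.4  1.1]
   scene pad_left [-0.7  0.4]
   side pad_left [ 1.1 -1.1]
   scene pad_right [ 0.4 -1.4]
   side pad_right [ 1.1 -1.8]
```

View pics/c1.png

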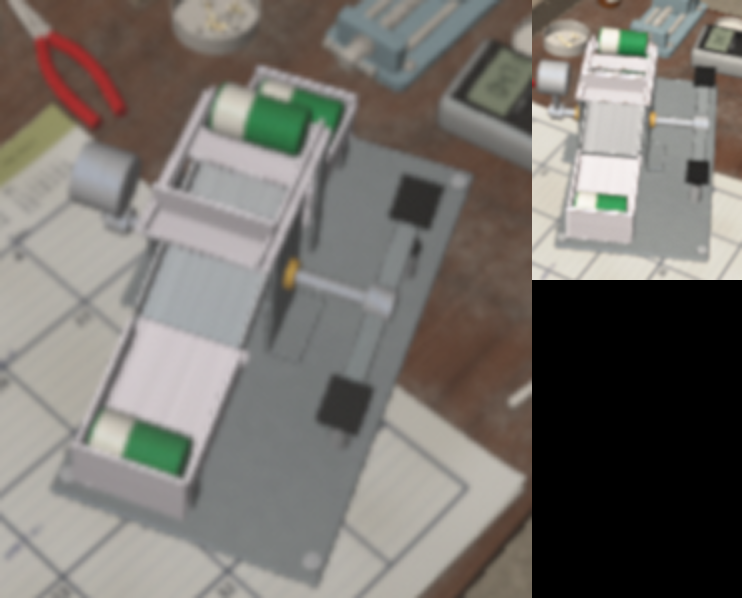

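The right pad stands high, so the gate is at −0.30 and feeds the left chute. The dud therefore has to go down the right chute.

Three green cells show in the crop: (258,118) on the deck's rest, (310,105) below it in the right chute, and (140,445) in the left chute. The one on the rest fits the description of the dud. The blue cell on the bench is the look-alike.

Next I align the tool with the stand and move over the right pad.

Emit:
{"fn": "servo_tool", "kwargs": {"deltas": [0, 0, 0, -9.5, 0, 0, 0, 0, -9.4, 0, 40, 0, 0, 0, 0, 50, 0, 0, 0, 0, 50, 0, 0, 0, 0, 50, 0, 20, 0, 0, 34, 0, 30, 0, 0, 0, 0, 30, 0, 0]}}

```text
clock: 3.55
tool_pos: [0.4516, 0.214, 0.1506]
ee_rot: [1.822, 2.559, 0.001]
force: [1.2, 0.4, -1.0]
width: 0.0001
grip_force: 0.0
```

```bash
cat >> h.py <<'E'
V=(.5278,.3123,.3293)
def stand(p):
    c,s=np.cos(V[2]),np.sin(V[2]);d=np.array(p)-[V[0],V[1],0];return 1e3*np.array([c*d[0]+s*d[1],-s*d[0]+c*d[1],d[2]])
E
cat > st.py <<'E'
from h import *
import sys
np.set_printoptions(precision=3,suppress=True)
t=telemetry.state();print(t["clock"],stand(t["tool_pos"]),cv2.Rodrigues(t["ee_rot"])[0][:,0],t["force"],t["width"])
if len(sys.argv)>1:
    n=sys.argv[1];ims=[]
    for c in("scene","side"):
        s=cams.snapshot(c);x,y=(265,180) if c=="scene" else (275,180)
        ims.append(cv2.resize(s["image"][y:y+195,x:x+130],None,fx=3,fy=3,interpolation=cv2.INTER_CUBIC)[:,:,::-1])
        for k in("cell_feed_mid","pad_left","pad_right"):
            print(c,k,[(np.round(q["at"]),round(q["p"],2)) for q in tip_of(c,k)[:3]])
    cv2.imwrite("pics/%s.png"%n,np.hstack(ims))
E
python3 st.py p2
```

```text
3.55 [-103.874  -68.373  150.623] [-0.327  0.945  0.   ] [ 1.194  0.359 -1.04 ] 5.0379695893771264e-05
scene cell_feed_mid [(array([300., 410.]), 0.85), (array([345., 228.]), 0.77)]
scene pad_left [(array([369., 317.]), 0.69), (array([343., 238.]), 0.56)]
scene pad_right [(array([391., 258.]), 0.95), (array([344., 228.]), 0.25)]
side cell_feed_mid [(array([327., 222.]), 0.73), (array([328., 364.]), 0.64), (array([364., 288.]), 0.51)]
side pad_left [(array([363., 287.]), 0.8), (array([258., 235.]), 0.56), (array([363., 238.]), 0.5)]
side pad_right [(array([388., 231.]), 0.34), (array([322., 239.]), 0.33), (array([317., 203.]), 0.16)]
```

View pics/p2.png

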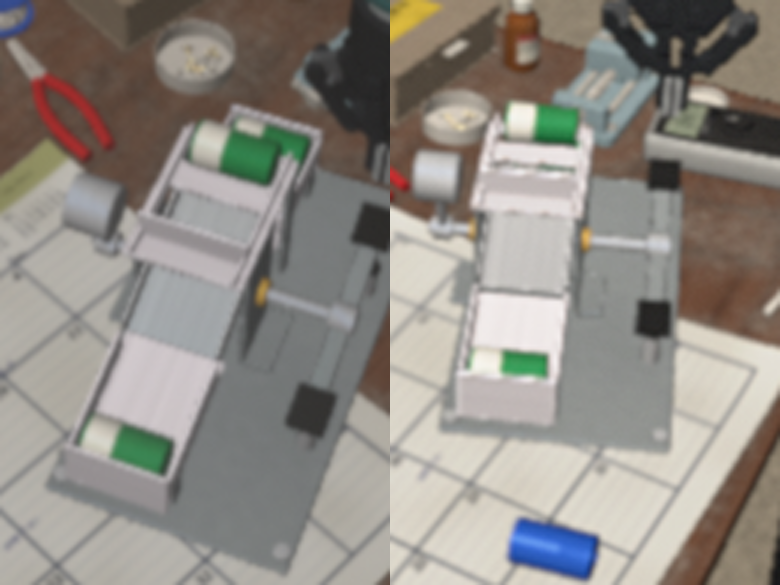

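The shut fingertips are above the right pad, at (375,160) in the left panel. Pressing now.

Emit:
{"fn": "servo_tool", "kwargs": {"deltas": [0, 0, 35, 0, 0, 0, 0, 20, 0, 0, 0, 0, 10, 0, 0, 0, 0, 10, 0, 0, 0, 0, 10, 0, 0, 0, 0, 9, 0, 0, 0, 0, 0, 0, 0, 0, 0, 0, 0, 0]}}

```text
clock: 4.95
tool_pos: [0.4527, 0.2121, 0.0576]
ee_rot: [1.826, 2.556, 0.001]
force: [-0.1, 0.3, -0.5]
width: 0.0
grip_force: 0.0
```

Emit:
{"fn": "servo_tool", "kwargs": {"deltas": [0, 0, -45, 0, 0, 0, 0, -45, 0, 0, 0, 0, -38, 0, 0, -15, 35, 0, 0, 0, -13, 35, 0, 0, 0, 0, 33, 0, 0, 0, 0, 0, 0, 0, 0]}}

```text
clock: 5.82
tool_pos: [0.5601, 0.2189, 0.1846]
ee_rot: [-1.827, -2.555, 0.001]
force: [-0.2, -0.6, -0.4]
width: 0.0003
grip_force: 0.0
```

```bash
python3 st.py p3
```

```text
5.825 [  0.34  -98.774 184.617] [-0.324  0.946  0.   ] [-0.19  -0.587 -0.419] 0.0002821694871162504
scene cell_feed_mid [(array([299., 409.]), 0.68), (array([348., 230.]), 0.66), (array([427., 237.]), 0.23)]
scene pad_left [(array([372., 305.]), 0.76)]
scene pad_right [(array([389., 268.]), 0.7)]
side cell_feed_mid [(array([325., 222.]), 0.77), (array([328., 366.]), 0.76), (array([324., 225.]), 0.67)]
side pad_left [(array([365., 273.]), 0.67), (array([363., 248.]), 0.42)]
side pad_right [(array([363., 247.]), 0.61)]
```

View pics/p3.png

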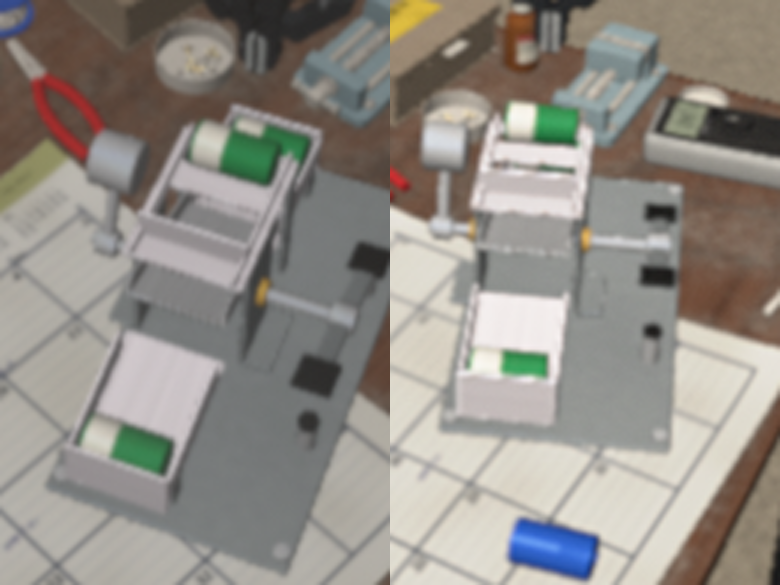

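The gate has rocked over: the left pad is now raised at (315,375) in the left panel. The dud is still on its rest at (235,150), with the tips beyond it on the free-air side. I lower the tips and push.

Emit:
{"fn": "servo_tool", "kwargs": {"deltas": [0, 0, 25, 0, 0, 0, 0, 25, 0, 0, 10, 0, 2, 0, 0, 6, 0, 0, 0, 0, 6, 0, 0, 0, 0, 6, 0, 0, 0, 0, 6, 0, 0, 0, 0, 6, 0, 0, 0, 0]}}

```text
clock: 7.22
tool_pos: [0.5458, 0.2575, 0.1336]
ee_rot: [-1.826, -2.557, -0.001]
force: [0.3, -0.4, 0.4]
width: 0.0003
grip_force: 0.0
```

```bash
python3 st.py p4
```

```text
7.225 [ -0.717 -57.666 133.581] [-0.324  0.946  0.   ] [ 0.342 -0.405  0.428] 0.00033518448651404675
scene cell_feed_mid [(array([340., 236.]), 0.98)]
scene pad_left [(array([372., 306.]), 0.63), (array([391., 268.]), 0.59)]
scene pad_right [(array([390., 265.]), 0.78)]
side cell_feed_mid [(array([330., 363.]), 0.73), (array([325., 230.]), 0.65)]
side pad_left [(array([363., 272.]), 0.88)]
side pad_right [(array([363., 248.]), 0.89)]
```

View pics/p4.png

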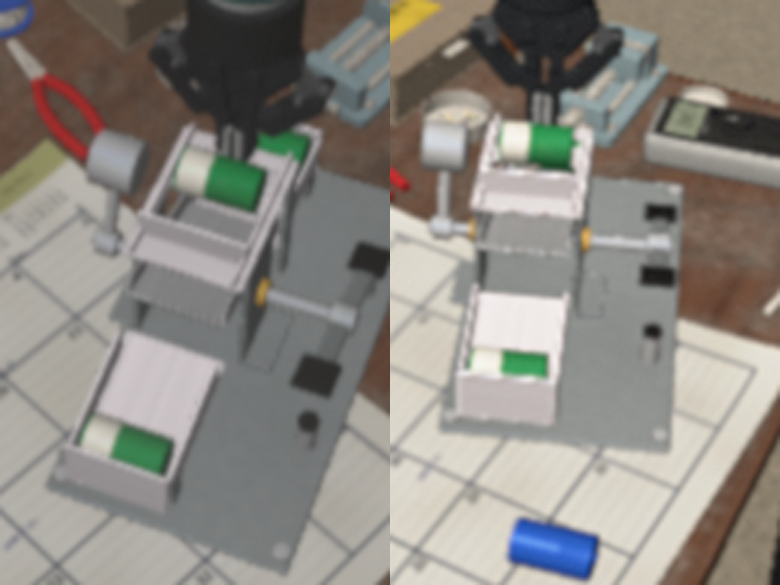

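The dud at (220,180) has rolled out of the rest and is nearing the slot, still straight, with the tips behind it. I keep pushing.

Emit:
{"fn": "servo_tool", "kwargs": {"deltas": [6, 0, 0, 0, 0, 6, 0, 0, 0, 0, 6, 0, 0, 0, 0, 5, 0, 0, 0, 0, 0, 0, 0, 0, 0, -20, 0, 0, 0, 0, -20, 0, -30, 0, 0, 0, 0, -30, 0, 0]}}

```text
clock: 8.62
tool_pos: [0.5523, 0.2377, 0.1938]
ee_rot: [1.83, 2.553, -0.002]
force: [0.0, 0.1, 0.2]
width: 0.0002
grip_force: 0.0
```

```bash
python3 st.py p5
```

```text
8.625 [ -0.931 -78.473 193.79 ] [-0.321  0.947 -0.001] [0.021 0.058 0.226] 0.0001536526189964865
scene cell_feed_mid [(array([301., 410.]), 0.64), (array([349., 235.]), 0.53)]
scene pad_left [(array([370., 307.]), 0.97), (array([331., 259.]), 0.64)]
scene pad_right [(array([388., 265.]), 0.83), (array([351., 236.]), 0.6)]
side cell_feed_mid [(array([330., 366.]), 0.92), (array([326., 238.]), 0.61)]
side pad_left [(array([364., 272.]), 0.98)]
side pad_right [(array([361., 247.]), 0.97)]
```

View pics/p5.png

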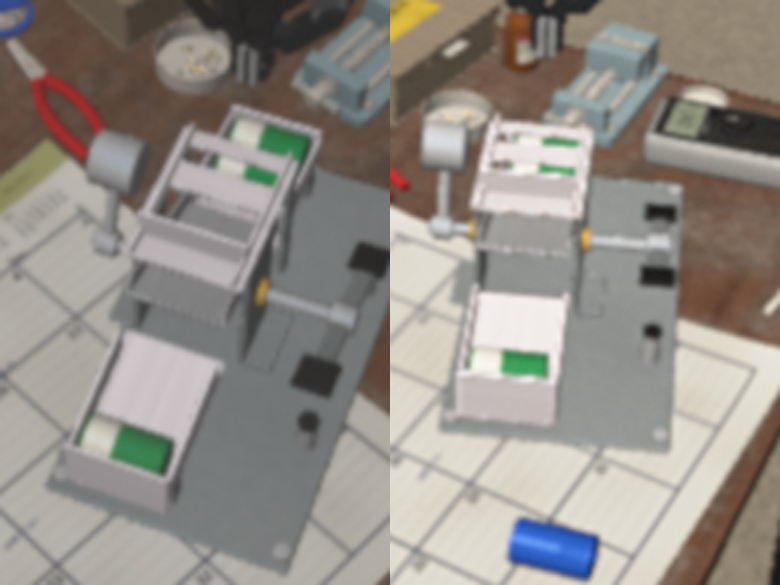

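The dud has rolled into the right chute and lies against the cell already there, visible through the rest gap at (245,165). Now to the left pad.

Emit:
{"fn": "servo_tool", "kwargs": {"deltas": [10, -50, 0, 0, 0, 40, -54, 0, 0, 0, 50, 0, 0, 0, 0, 48, 0, 30, 0, 0, 0, 0, 40, 0, 0, 0, 0, 0, 0, 0]}}

```text
clock: 9.78
tool_pos: [0.4075, 0.3444, 0.1194]
ee_rot: [-1.824, -2.555, 0.012]
force: [0.5, -0.2, -0.2]
width: 0.0002
grip_force: 0.0
```

```bash
python3 st.py
```

```text
9.775 [-103.454   69.299  119.38 ] [-0.325  0.946 -0.003] [ 0.501 -0.243 -0.202] 0.00015506385307037217
```

Emit:
{"fn": "servo_tool", "kwargs": {"deltas": [0, 0, 23, 0, 0, 0, 0, 10, 0, 0, 0, 0, 10, 0, 0, 0, 0, 10, 0, 0, 0, 0, 9, 0, 0, 0, 0, 0, 0, 0, 0, 0, 0, 0, 0, 0, 0, -40, 0, 0]}}

```text
clock: 10.78
tool_pos: [0.4082, 0.3444, 0.099]
ee_rot: [-1.825, -2.554, 0.01]
force: [0.2, -0.4, 0.7]
width: 0.0001
grip_force: 0.0
```

Emit:
{"fn": "servo_tool", "kwargs": {"deltas": [0, 0, -50, 0, 0, 0, 0, -50, 0, 0, -50, 0, 0, 0, 0, -50, 0, 0, 0, 0, -50, 0, 0, 0, 0, 0, 0, 0, 0, 0]}}

```text
clock: 11.52
tool_pos: [0.4593, 0.2011, 0.202]
ee_rot: [1.831, 2.551, 0.001]
force: [-0.2, 1.1, 0.0]
width: -0.0002
grip_force: 0.0
```

```bash
python3 st.py p6
```

```text
11.525 [-100.819  -83.07   201.996] [-0.32   0.947 -0.001] [-0.233  1.104  0.   ] -0.0001559325974583281
scene cell_feed_mid [(array([300., 409.]), 0.82), (array([352., 234.]), 0.66), (array([368., 172.]), 0.61)]
scene pad_left [(array([371., 316.]), 0.84), (array([332., 257.]), 0.24)]
scene pad_right [(array([389., 256.]), 0.76)]
side cell_feed_mid [(array([330., 364.]), 0.8), (array([327., 238.]), 0.35)]
side pad_left [(array([362., 287.]), 0.92)]
side pad_right [(array([363., 237.]), 0.73)]
```

View pics/p6.png

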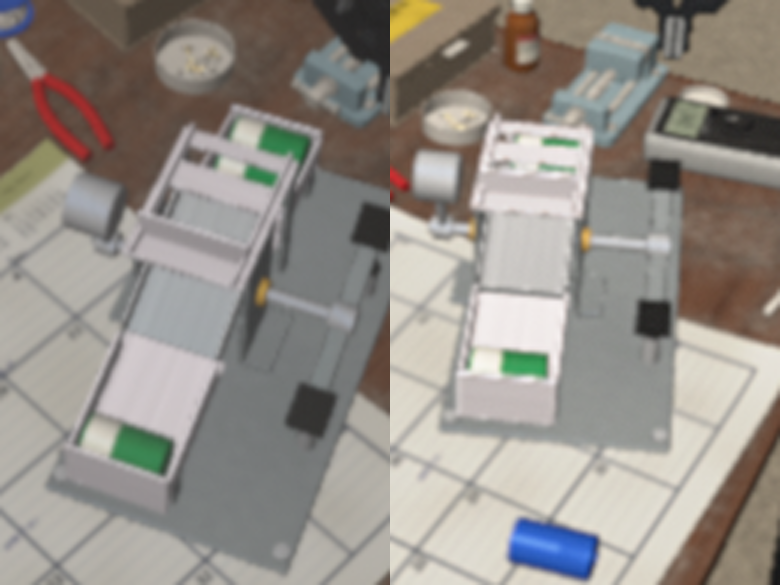

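The gate is back as it first stood, with the right pad raised at (371,225) and the left pad down at (312,408). The dud lies in the right chute, nothing else has moved, and the tool is clear.

```bash
python3 -c "
from rig import ctrl
print(ctrl.sign_off())"
```

```text
the job is handed in; nothing more can be done
None
```

The dud D cell lies in the right chute, the gate is pressed back to the side it started on (feeding the left chute), and the job was handed in at about 11.5 s with the arm clear.

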